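# Feel out the slack of a slicer's feed slide and lock it mid-play

### The arm

A 6-joint arm with a two-finger parallel gripper is mounted at the origin on a cart in front of the work surface, level with it; the furniture and walls round the work are solid. World frame = base frame: x ahead of the robot, y to its left, z up, the work surface at z = 0. Lengths are in m, angles in rad, forces in N, time in s.
With the tool pointing down it reaches from about 0.35 to 0.775 m from the base axis. Payload 5.5 kg.
Tool frame: the origin (TCP) lies at the very end of the fingers, on their centre line; the grasp point (between the pads) lies 19 mm behind it (env.grip_point_offset is the distance from the TCP to the grasp point, in m); z points along the fingers, y is the line along which they close (so a half turn about z gives the same grasp; the last joint's range is limited). The gripper opens to 85 mm and grips with 20 to 120 N. Pads are 22 mm wide; open, the fingers measure 114 mm over their backs; the gripper's body (76 mm by 85 mm) begins 54 mm behind the grasp point. The pads swing forward as they close: fully open they stand 13 mm farther back than shut.
Start: joints at [-1.315, 0.313, 0.046, 1.304, 0, 1.431], TCP at [0.222, -0.531, 0.231] pointing down, gripper open.
Joint ranges: [-2.76, 2.76], [-0.86, 1.69], [-1.03, 1.26], [-2.2, 2.34], [-1.47, 1.5], [-3.14, 3.14]. Speed limits (rad/s): [2.57, 2.57, 3.14, 3.14, 3.14, 3.14].

### API

Orientations are given as a unit quaternion [w, x, y, z].
In Python, from workcell import sensors, imaging, workorder, env gives the robot as it stands.
- The arm moves only by the shell command python3 -m handwheel 'ROWS' [FORCE]. ROWS is JSON, a list of rows, each a list of 5 numbers: the shift along the tool's x, y, z in mm, then the turn about the tool's z in rad, then the opening, from 0 (shut) to 1 (fully open). A call has 1 to 8 rows; each row is the pose to reach, as a shift and turn from the pose commanded when the call began, along the tool's axes at that moment; what a row does not reach only later rows make up. A row lasts 1/10 s, in which the tool goes at most 50 mm and 8.59 degrees, less where a joint would pass 70% of its speed; a pose out of reach is approached as far as the arm can. A call with a gripper value outside its range is refused whole. The fingers move at their own pace and stop on an object; FORCE is the grip in N (left out, the last holds). Time passes only in rows, so rows that repeat a pose let the fingers close. It gives the time, the measured TCP pose, the force, the opening and the grip force at its end, in the units of the state.
- sensors.get_state(): the state, without advancing time (a new reading comes with each control period).
- imaging.read_camera(name): name is "scene" or "side" or "wrist"; returns a dict with "color" (400x640x3 uint8, blue, green, red), "z_map" (400x640 float32, m along the optical axis (not along the pixel's ray), 0 where there is no reading), "fx", "fy", "cx", "cy" (pixels), "xyz" and "rotation" of the camera in the world. Camera axes: x right, y down, z forward; pixel columns grow to the right and rows downward; lengths in m; the calibration is good to about 2 mm. A picture is of the moment at which its call begins.
- workorder.hand_in(): hands the job in; it is judged then, once.
The state is a dict: "clock": time; "joint_pos": joint angles; "qvel": joint speeds; "tau": joint torques, N m; "tcp_pos": TCP position; "orientation": TCP orientation; "wrist_force": force on the tool from outside, world axes, zero at the start; "ft_torque": the same for the moment, N m; "finger_gap": finger opening in m; "grip_force": force on a finger pad.
Only numpy, scipy, OpenCV 4.12 (cv2) and the standard library are available. Lean on these libraries where they do the work, as an engineer would, in place of code of your own. Each camera call takes 0.05 s, during which the arm holds its last target. There are 200 camera calls.

### The job

The feed slide of the kitchen slicer has some slack in its coupling to the steel fence. Take the slide by its upright grip and ease it to its left until you feel it begin to bear on the fence, then to its right until you feel the same there, never forcing the fence more than about 3 mm out of its place. Then set the slide halfway between these two points, let go of it, and gently press the lock button on it fully down so that it is pinned in the middle of its play, leaving the jars and the glass alone.

Things in the scene. Friction and masses are not known exactly. Their poses are not given: they have to be found in the camera images.
- slicer: White slicer housing with steel top, 120 x 190 mm, 56 mm high, fixed. Origin: centre of its underside, on the worktop; x points away from the robot (yaw 0), y along the slide's run (+y = left), z up. Grey end blocks 68 mm high at y = +-81 mm. On it, near to far: lock button (x = -42 mm), upright grip (x = +6 mm), fence (x = +48 mm).
- grip (a point): Point on the axis of the slide's black upright grip, 12 mm below its top and 100 mm over the worktop. The grip is a rounded block 26 mm (slicer x) by 18 mm (slicer y), from the slide plate (top 68 mm over the worktop) up to 112 mm over the worktop. Moves with the slide; axes as the slicer's.
- slide (a joint): Feed slide along slicer y in m; 0 = middle of the housing, + = left; end stops +-32 mm, beyond the slack. Slides freely at about 1 N, stays where left. 2 to 26 mm left of 0, and 2 to 26 mm right of 0, a hidden dog meets the fence's coupling and resistance begins; slack is 26 to 30 mm in all, its middle up to 12 mm off 0, both new each time and not visible.
- fence (a joint): Sideways displacement of the fence along the slicer's y axis in m; 0 = its rest place. The fence is a steel plate 110 mm long (y), 4 mm thick, its top edge 82 mm over the worktop. A spring of about 3 N per mm holds it at 0 and brings it back; it moves only when the slide bears on it.
- fence_mid (a point): Middle of the fence's top edge; moves with the fence.
- button_top (a point): Centre of the top of the lock button: a steel button 18 mm across on a thin stem on the near part of the slide plate, 48 mm nearer to the robot (slicer -x) than the grip; its top is 86 mm over the worktop when up, 76 mm when fully down. It moves with the slide.
- lock (a joint): How far the lock button is pressed down, in m: 0 up, 0.010 fully down on its stop. Takes about 3 N and stays where it is pressed. Its pin can go down past about 3 mm only near the middle of the slack (within 1.5 mm is always near enough, over 3.5 mm never); elsewhere it stops hard.
- tumbler: Clear drinking glass, 79 mm across, 90 mm high, standing to the left of the slicer; origin at the centre of its underside. Leave alone.
- salt_jar: Small clear jar with a white lid, 45 mm across, 86 mm high, to the left of and behind the slicer; origin at the centre of its underside. Leave alone.
- coffee_jar: Glass jar with a pale lid, 64 mm across, 100 mm high, to the left of the slicer; origin at the centre of its underside. Leave alone.

How it is judged:
On the way, in this order (a step that is already met when the one before it is completed fails the run):
1. the slide has been eased to its left until it bears on the fence (at least 2 N for 0.1 s) (contact force between slide and fence above 2 N and value of joint slide above 0 m and value of joint lock below 0.002 m), for 0.1 s.
2. then to its right until it bears on the fence (at least 2 N for 0.1 s) (contact force between slide and fence above 2 N and value of joint slide below 0 m and value of joint lock below 0.002 m), for 0.1 s.
3. then the slide is let go, bearing on neither side, the lock still up (contact force between slide and fence below 0.5 N and contact force between the fingers and slide below 0.1 N and value of joint lock below 0.002 m), for 0.1 s.
At the end, for the whole second after the job is handed in: The lock button is down by more than 7.5 mm of its 10 mm, which pins the slide near the middle of its slack (within 1.5 to 3.5 mm, as the pin's gate gives); the slide is at rest, the fence within 1.5 mm of its rest place, the glass and the two jars within 20 mm of where they stood (value of joint lock above 0.0075 m and value of joint fence between -0.0015 and 0.0015 m and linear speed of slide below 0.01 m/s and distance of each of tumbler, salt_jar, coffee_jar from where it was at the start of the episode below 0.02 m); the robot touches nothing.
It fails at once if the fence is forced more than 4 mm out of its rest place (value of joint fence above 0.004 m or value of joint fence below -0.004 m).
It fails at once if the lock button is pressed with more than 25 N (contact force between the arm and lock above 25 N).
It fails at once if the glass or a jar is pushed or tipped (distance of any of tumbler, salt_jar, coffee_jar from where it was at the start of the episode above 0.03 m).
It also fails if it takes over 58 s, if anything falls off the work surface, if the arm or the gripper's body presses on something with over 40 N, if the wrist force passes 120 N, or if a joint passes its speed limit or range.

## Working session

There is one attempt and no reset: what is moved stays moved. The work goes in short steps, Python scripts to look and compute and a shell command to move; the robot and the scene stay as the last step left them, time stands still between calls to the robot, and variables do not carry over. Pictures are saved under pics/ and viewed, at most 10 in all, crops included, and the job is handed in when it is done.

```bash
mkdir -p pics
python3 - <<'E'
from workcell import sensors, imaging, env
import cv2,numpy as np
print({k:np.round(v,4).tolist() for k,v in sensors.get_state().items()}, env.grip_point_offset)
ims=[]
for n in("scene","side"):
    c=imaging.read_camera(n); ims.append(c["color"]); np.savez(f"{n}0.npz",**c)
    print(n,c["fx"],c["cx"],c["cy"],np.round(c["xyz"],3),np.round(c["rotation"],3).tolist())
    cv2.imwrite(f"pics/{n}0.png",c["color"])
E
```

```text
{'clock': 0.0, 'joint_pos': [-1.3146, 0.314, 0.045, 1.3036, -0.0, 1.4312], 'qvel': [0.0007, -0.0007, -0.0, -0.0003, 0.0008, -0.0013], 'tau': [-0.0014, -48.0624, 29.8533, 0.0193, -0.0003, 0.0], 'tcp_pos': [0.2215, -0.5301, 0.2304], 'orientation': [-0.0009, 0.9805, 0.1966, -0.0001], 'wrist_force': [0.2015, 0.7152, 0.041], 'ft_torque': [0.0337, 0.0644, 0.0191], 'grip_force': 0.0, 'finger_gap': 0.0852} 0.0187
scene 398.0276911075152 316.9527813457326 196.94869302544743 [0.866 0.846 0.565] [-0.127, 0.234, 0.852, -0.452]
side 510.585083772127 312.0709142297785 195.85162440555928 [0.18  0.707 1.111] [0.07, -0.305, 0.921, -0.231]
```

View pics/scene0.png

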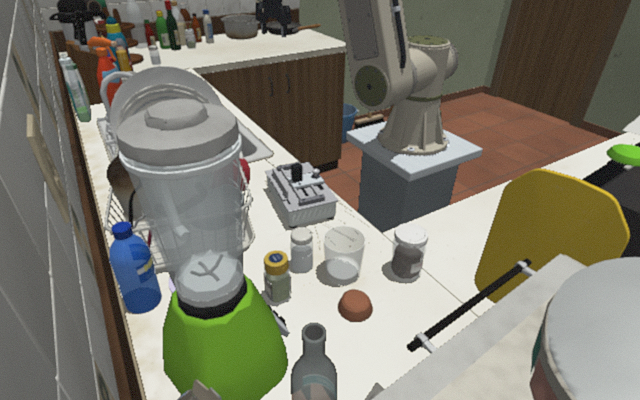

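View pics/side0.png

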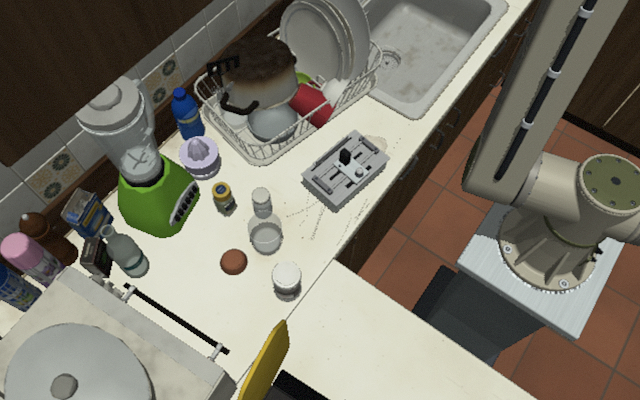

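The side view shows the slicer around (345,170) with its black grip near (345,157). The glass and jars are at (265,230), (262,200) and (287,278). Next I'll measure the grip and housing.

```bash
cat > h.py <<'E'
import numpy as np,cv2
from scipy.spatial.transform import Rotation as R
def rot(c):
    r=np.array(c["rotation"]); return R.from_quat(r[[1,2,3,0]]).as_matrix() if r.size==4 else r
def ray(c,u,v,z):
    d=rot(c)@np.array([(u-c["cx"])/c["fx"],(v-c["cy"])/c["fy"],1]); p=np.array(c["xyz"]); return p+d*(z-p[2])/d[2]
def cloud(c):
    v,u=np.mgrid[:400,:640]; Z=c["z_map"]
    P=np.stack([(u-c["cx"])/c["fx"]*Z,(v-c["cy"])/c["fy"]*Z,Z],-1); return P@rot(c).T+np.array(c["xyz"])
E
python3 - <<'E'
from h import *
for n,(u0,u1,v0,v1) in (("side",(295,400,120,220)),("scene",(255,345,150,235))):
    c=dict(np.load(n+"0.npz")); P=cloud(c); m=np.zeros((400,640),bool); m[v0:v1,u0:u1]=1; m&=c["z_map"]>0
    g=c["color"].max(-1)
    hi=m&(P[...,2]>.035)&(P[...,2]<.075)
    r=cv2.minAreaRect(P[hi][:,:2].astype(np.float32)); print(n,"housing",hi.sum(),np.round(r[0],4),np.round(r[1],4),r[2],P[m][:,2].max())
    b=m&(P[...,2]>.095)&(P[...,2]<.125); v,u=np.nonzero(b); print("tall",b.sum(),u.mean(),v.mean(),np.round(P[b].mean(0),4),np.round(P[b].min(0),4),np.round(P[b].max(0),4))
    dk=(m&(g<50)).astype(np.uint8); k,_,s,ce=cv2.connectedComponentsWithStats(dk)
    for i in range(1,k):
        if s[i][4]>15: print("dark",s[i],ce[i],ray(c,*ce[i],.1))
c=dict(np.load("side0.npz"));cv2.imwrite("pics/z.png",cv2.resize(c["color"][120:220,290:400],None,fx=5,fy=5,interpolation=3))
E
```

```text
side housing 3374 [0.5441 0.1234] [0.1929 0.2385] 81.2430419921875 0.1327881890428675
tall 129 338.031007751938 147.10852713178295 [0.5149 0.1302 0.1083] [0.4791 0.0762 0.095 ] [0.642  0.1493 0.1248]
dark [339 149  12  17 135] [344.51111111 156.58518519] [0.48965137 0.13812519 0.1       ]
dark [330 170  10  10  25] [334.64 174.8 ] [0.47962356 0.19232163 0.1       ]
dark [367 179  33  41 711] [388.14908579 204.81434599] [0.33952346 0.18391332 0.1       ]
dark [347 181   7   7  22] [349.54545455 184.09090909] [0.43837341 0.19192996 0.1       ]
scene housing 2406 [0.4972 0.1966] [0.3224 0.1206] 81.28546142578125 0.11464845525098821
tall 112 295.6517857142857 167.58035714285714 [0.4959 0.1364 0.1067] [0.4813 0.1221 0.0951] [0.5063 0.1437 0.1146]
dark [314 159  24  14 154] [326.83766234 165.81818182] [0.42310353 0.15595317 0.1       ]
dark [291 164  11  18 161] [296.29813665 172.35403727] [0.49971678 0.14613187 0.1       ]
```

View pics/z.png

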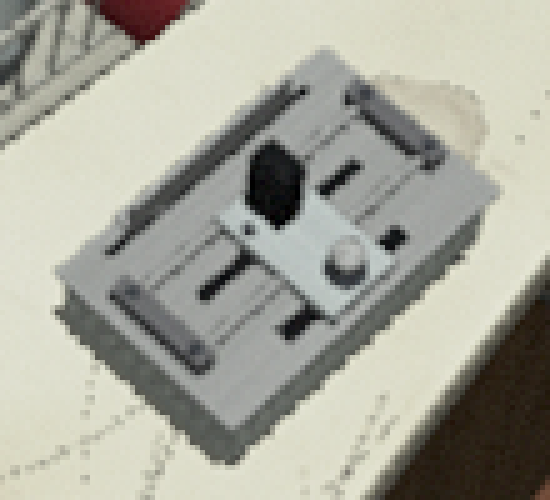

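The crop shows the top plate corners at about (60,270), (328,50), (500,190) and (230,425), the grip at (275,180), and the button at (347,250). The jars are clear of the housing.

Run:
```python
from h import *
c=dict(np.load("side0.npz"))
q=lambda x,y,z:ray(c,290+x/5-.4,120+y/5-.4,z)
L,T,Rr,B=[q(*p,.056) for p in((60,270),(328,50),(500,190),(230,425))]
print(np.round([L,T,Rr,B],4),"len",[np.linalg.norm(a-b) for a,b in((L,T),(T,Rr),(Rr,B),(B,L))])
ang=lambda a,b:np.degrees(np.arctan2(*(a-b)[1::-1]))
print("run dir",ang(L,T),ang(B,Rr),"x dir",ang(T,Rr),ang(L,B)); print("centre",(L+T+Rr+B)/4)
print("button",q(347,250,.086),"grip top",q(272,152,.112), "grip mid",q(275,180,.095))
for n,(u,v) in dict(tumbler=(265,225),salt=(261,192),coffee=(287,270)).items(): print(n,ray(c,u,v,.08))
```

```text
[[0.5579 0.2148 0.056 ]
 [0.5274 0.0313 0.056 ]
 [0.4133 0.0495 0.056 ]
 [0.4446 0.234  0.056 ]] len [np.float64(0.18603776778320377), np.float64(0.1155046744172489), np.float64(0.18711177580504965), np.float64(0.11494110993828759)]
run dir 80.53819672136562 80.3662214018635 x dir -9.091791871750859 -9.624931245253817
centre [0.4858104  0.13238127 0.056     ]
button [0.4462728  0.13941814 0.086     ] grip top [0.49725947 0.1307014  0.112     ] grip mid [0.49257944 0.13293495 0.095     ]
tumbler [0.53468884 0.38015981 0.08      ]
salt [0.59434195 0.32091299 0.08      ]
coffee [0.431328   0.43391107 0.08      ]
```

```bash
python3 -m handwheel '[[28,-28,-4,-0.14,1],[56,-56,-8,-0.28,1],[84,-84,-12,-0.42,1],[112,-112,-16,-0.56,1],[140,-140,-20,-0.7,1],[168,-168,-24,-0.84,1],[196,-196,-28,-0.98,1],[224,-224,-32,-1.12,1]]'
cat >> h.py <<'E'
def plan(tx,ty,tz,yaw):
    from workcell import sensors
    s=sensors.get_state(); q=s["orientation"]; M=R.from_quat(np.array(q)[[1,2,3,0]]).as_matrix()
    d=M.T@(np.array([tx,ty,tz])-s["tcp_pos"])*1000
    cur=np.arctan2(M[1,0],M[0,0]); t=-(yaw-cur)
    print("shift mm",np.round(d,1),"turn",round(t,3),round(t-2*np.pi*np.sign(t),3),"tcp",np.round(s["tcp_pos"],4),"j",np.round(s["joint_pos"],2),"tilt",np.round(M[2],3),"clk",s["clock"])
E
python3 -c "
from h import *
plan(.46,.135,.25,np.radians(170.6))"
```

```text
clock: 0.9
tcp_pos: [0.3421, -0.2359, 0.2632]
orientation: [-0.0, 0.724, 0.689, 0.0]
wrist_force: [0.6, -0.7, 0.3]
finger_gap: 0.0857
grip_force: 0.0
shift mm [376.2  99.4  13.3] turn -1.456 4.827 tcp [ 0.3421 -0.2359  0.2632] j [-0.8  -0.   -0.26  1.32  0.    0.82] tilt [ 0. -0. -1.] clk 0.9
```

```bash
python3 -m handwheel '[[45,12,1,-0.14,1],[90,24,3,-0.28,1],[135,36,5,-0.42,1],[180,48,7,-0.56,1],[225,60,9,-0.7,1],[270,72,11,-0.84,1],[315,84,13,-0.98,1],[360,95,13,-1.12,1]]'; python3 -c "
from h import *
plan(.46,.135,.25,np.radians(170.6))"
```

```text
clock: 1.7
tcp_pos: [0.4565, 0.1187, 0.2498]
orientation: [-0.0, 0.247, 0.969, -0.0]
wrist_force: [0.1, -1.3, 0.5]
finger_gap: 0.0852
grip_force: 0.0
shift mm [ 4.8 15.9 -0.2] turn -0.336 5.948 tcp [0.4565 0.1187 0.2498] j [ 0.08  0.11 -0.17  1.3  -0.    0.58] tilt [ 0.    -0.001 -1.   ] clk 1.7
```

```bash
python3 -m handwheel '[[2,7,0,-0.14,1],[4,14,0,-0.28,1],[5,16,0,-0.336,1],[5,16,0,-0.336,1],[5,16,0,-0.336,1]]'
python3 - <<'E'
from h import *
from workcell import imaging
plan(.492,.131,.2,np.radians(170.6))
c=imaging.read_camera("wrist"); np.savez("w1.npz",**c); cv2.imwrite("pics/w1.png",c["color"])
print(c["xyz"],c["fx"],np.round(rot(c),3).tolist())
E
```

```text
clock: 2.2
tcp_pos: [0.4598, 0.1331, 0.25]
orientation: [-0.0, 0.085, 0.996, -0.0]
wrist_force: [-0.0, 0.8, 0.2]
finger_gap: 0.0855
grip_force: 0.0
shift mm [-32.1   3.5  49.9] turn -0.007 6.276 tcp [0.4598 0.1331 0.25  ] j [ 0.11  0.12 -0.15  1.3  -0.    0.29] tilt [ 0.001 -0.    -1.   ] clk 2.2
[0.38031199 0.14642657 0.39242002] 311.85100130452344 [[0.17, 0.935, 0.312], [0.986, -0.161, -0.055], [-0.001, 0.317, -0.948]]
```

View pics/w1.png

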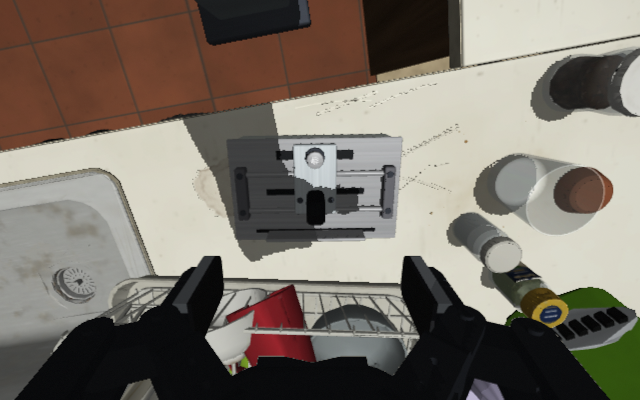

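The wrist view shows the slicer square in the image. The button is at (315,158), the grip block spans about (306-326, 190-225), and the housing edges are near columns 230 and 400.

Run:
```python
from h import *
c=dict(np.load("w1.npz")); im=c["color"]
g=im.max(-1); m=np.zeros((400,640),np.uint8); m[183:228,300:332]=(g[183:228,300:332]<45); k,_,s,ce=cv2.connectedComponentsWithStats(m)
for i in range(1,k):
    if s[i][4]>20: print(s[i],ce[i]); x,y,w,h=s[i][:4]; print("grip top centre guess (bottom half)",[np.round(ray(c,x+w/2-.5,yy,.112),4) for yy in (y,y+h-1)])
P=cloud(c); t=(P[...,2]>.106)&(P[...,2]<.118); t[:183]=0;t[228:]=0;t[:,:300]=0;t[:,332:]=0; v,u=np.nonzero(t); print("tall",t.sum(),u.min(),u.max(),v.min(),v.max(),P[t].mean(0))
b=ray(c,315,158,.086);print("button",b, "grip from button",b+.048*np.array([.9866,-.1633,0]))
q=[ray(c,*p,.056) for p in((228,138),(402,137))];print("near edge",q, np.degrees(np.arctan2(*(q[1]-q[0])[1::-1])))
hm=(P[...,2]>.05)&(P[...,2]<.062);hm[:125]=0;hm[252:]=0;hm[:,:215]=0;hm[:,415:]=0
r=cv2.minAreaRect(P[hm][:,:2].astype(np.float32));print(r)
```

```text
[306 190  19  36 619] [315.02907916 207.45718901]
grip top centre guess (bottom half) [array([0.468, 0.134, 0.112]), array([0.5035, 0.128 , 0.112 ])]
tall 433 306 324 200 225 [0.49134747 0.13013463 0.11048637]
button [0.4431924  0.13839976 0.086     ] grip from button [0.4905492  0.13056136 0.086     ]
near edge [array([0.41211339, 0.04931536, 0.056     ]), array([0.44265169, 0.23317357, 0.056     ])] 80.56943880085403
((0.48671185970306396, 0.1306212991476059), (0.1900745928287506, 0.11987126618623734), 81.15150451660156)
```

```bash
python3 -m handwheel '[[-16,1,20,-0.007,0.6],[-31,2,50,-0.007,0.6],[-31,2,85,-0.007,0.6],[-31,2,115,-0.007,0.6],[-31,2,140,-0.007,0.6],[-31,2,158,-0.007,0.6],[-31,2,166,-0.007,0.6],[-31,2,166,-0.007,0.6]]' 20
python3 - <<'E'
from h import *
from workcell import imaging
plan(.491,.130,.083,np.radians(170.7))
c=imaging.read_camera("wrist"); np.savez("w2.npz",**c); cv2.imwrite("pics/w2.png",c["color"])
E
```

```text
clock: 3.05
tcp_pos: [0.4901, 0.1294, 0.0834]
orientation: [-0.001, 0.082, 0.997, -0.0]
wrist_force: [0.3, -0.4, 0.0]
finger_gap: 0.0513
grip_force: 0.0
shift mm [-0.8  0.7  0.4] turn -0.002 6.282 tcp [0.4901 0.1294 0.0834] j [ 0.1   0.28 -0.38  0.91 -0.    0.26] tilt [ 0.002 -0.001 -1.   ] clk 3.05
```

View pics/w2.png

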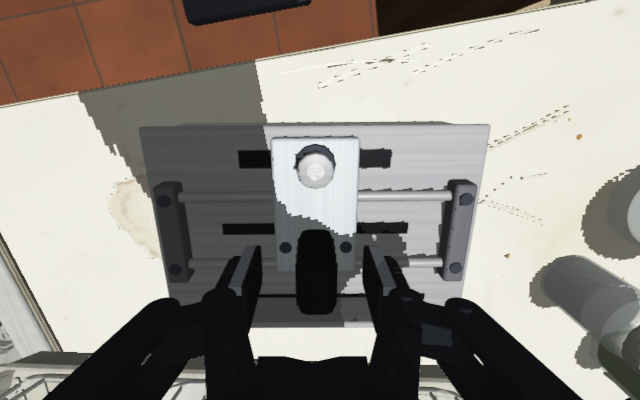

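The fingers straddle the grip (316,270) symmetrically, with inner faces near columns 258 and 370. I'll close gently.

```bash
python3 -m handwheel '[[0,0,0,0,0.4],[0,0,0,0,0.25],[0,0,0,0,0.15],[0,0,0,0,0.1],[0,0,0,0,0.1],[0,0,0,0,0.1],[0,0,0,0,0.1],[0,0,0,0,0.1]]' 25
```

```text
clock: 3.9
tcp_pos: [0.4919, 0.13, 0.0855]
orientation: [0.001, 0.081, 0.997, 0.0]
wrist_force: [-0.9, -0.0, 4.7]
finger_gap: 0.0176
grip_force: 29.3
```

```bash
python3 -m handwheel '[[0,0,0,0,0.05],[0,0,0,0,0.05],[0,0,0,0,0.05]]' 30; python3 -m handwheel '[[0,0.4,0,0,0.05],[0,0.8,0,0,0.05],[0,1.2,0,0,0.05],[0,1.6,0,0,0.05],[0,2,0,0,0.05],[0,2,0,0,0.05]]'
```

```text
clock: 4.2
tcp_pos: [0.4919, 0.13, 0.0855]
orientation: [0.001, 0.081, 0.997, 0.0]
wrist_force: [-0.1, 0.1, 6.3]
finger_gap: 0.0172
grip_force: 29.3
clock: 4.8
tcp_pos: [0.4922, 0.1318, 0.0855]
orientation: [0.001, 0.081, 0.997, 0.0]
wrist_force: [-0.8, 0.0, 6.2]
finger_gap: 0.0172
grip_force: 29.3
```

```bash
python3 -m handwheel '[[0,0.4,0,0,0.05],[0,0.8,0,0,0.05],[0,1.2,0,0,0.05],[0,1.6,0,0,0.05],[0,1.6,0,0,0.05]]'|grep -v ori
```

```text
clock: 5.3
tcp_pos: [0.4924, 0.1334, 0.0855]
wrist_force: [0.2, -0.1, 6.5]
finger_gap: 0.0172
grip_force: 29.3
```

```bash
python3 -m handwheel '[[0,0.4,0,0,0.05],[0,0.8,0,0,0.05],[0,1.2,0,0,0.05],[0,1.6,0,0,0.05],[0,1.6,0,0,0.05]]'|grep -v ori
```

```text
clock: 5.8
tcp_pos: [0.4927, 0.135, 0.0855]
wrist_force: [0.1, -0.6, 7.5]
finger_gap: 0.0174
grip_force: 29.3
```

```bash
python3 -m handwheel '[[0,0.4,0,0,0.05],[0,0.8,0,0,0.05],[0,1.2,0,0,0.05],[0,1.6,0,0,0.05],[0,2,0,0,0.05],[0,2,0,0,0.05]]'|grep -v ori
```

```text
clock: 6.4
tcp_pos: [0.493, 0.137, 0.0855]
wrist_force: [-0.2, -1.2, 6.3]
finger_gap: 0.0178
grip_force: 29.3
```

```bash
python3 -m handwheel '[[0,0.4,0,0,0.05],[0,0.8,0,0,0.05],[0,0.8,0,0,0.05]]'|grep -v ori
```

```text
clock: 6.7
tcp_pos: [0.4931, 0.1378, 0.0855]
wrist_force: [-0.6, 0.2, 6.6]
finger_gap: 0.017
grip_force: 29.3
```

```bash
python3 -m handwheel '[[0,0.4,0,0,0.05],[0,0.8,0,0,0.05],[0,1.2,0,0,0.05],[0,1.6,0,0,0.05],[0,2,0,0,0.05],[0,2,0,0,0.05]]'|grep -v ori
```

```text
clock: 7.3
tcp_pos: [0.4934, 0.1398, 0.0855]
wrist_force: [-1.0, -0.6, 5.7]
finger_gap: 0.0176
grip_force: 29.3
```

```bash
python3 -m handwheel '[[0,0.4,0,0,0.05],[0,0.8,0,0,0.05],[0,1.2,0,0,0.05],[0,1.6,0,0,0.05],[0,2,0,0,0.05],[0,2,0,0,0.05]]'|grep -v ori
```

```text
clock: 7.9
tcp_pos: [0.4938, 0.1417, 0.0855]
wrist_force: [-1.5, -0.5, 6.0]
finger_gap: 0.0173
grip_force: 29.3
```

```bash
python3 -m handwheel '[[0,0.4,0,0,0.05],[0,0.8,0,0,0.05],[0,1.2,0,0,0.05],[0,1.6,0,0,0.05],[0,2,0,0,0.05],[0,2,0,0,0.05]]'|grep -v ori
```

```text
clock: 8.5
tcp_pos: [0.4941, 0.1437, 0.0855]
wrist_force: [-0.9, -0.9, 5.4]
finger_gap: 0.0174
grip_force: 29.3
```

```bash
python3 -m handwheel '[[0,0.4,0,0,0.05],[0,0.8,0,0,0.05],[0,1.2,0,0,0.05],[0,1.6,0,0,0.05],[0,2,0,0,0.05],[0,2,0,0,0.05]]'|grep -v ori
```

```text
clock: 9.1
tcp_pos: [0.4944, 0.1457, 0.0855]
wrist_force: [-0.2, -0.1, 7.1]
finger_gap: 0.0173
grip_force: 29.3
```

```bash
python3 -m handwheel '[[0,0.4,0,0,0.05],[0,0.8,0,0,0.05],[0,1.2,0,0,0.05],[0,1.6,0,0,0.05],[0,2,0,0,0.05],[0,2,0,0,0.05]]'|grep -v ori
```

```text
clock: 9.7
tcp_pos: [0.4947, 0.1477, 0.0855]
wrist_force: [-0.7, -0.6, 6.5]
finger_gap: 0.0173
grip_force: 29.3
```

```bash
python3 -m handwheel '[[0,0.4,0,0,0.05],[0,0.8,0,0,0.05],[0,1.2,0,0,0.05],[0,1.6,0,0,0.05],[0,2,0,0,0.05],[0,2,0,0,0.05]]'|grep -v ori
```

```text
clock: 10.3
tcp_pos: [0.495, 0.1496, 0.0855]
wrist_force: [-1.1, -1.1, 6.7]
finger_gap: 0.0178
grip_force: 29.3
```

```bash
python3 -m handwheel '[[0,0.4,0,0,0.05],[0,0.8,0,0,0.05],[0,1.2,0,0,0.05],[0,1.6,0,0,0.05],[0,2,0,0,0.05],[0,2,0,0,0.05]]'|grep -v ori
```

```text
clock: 10.9
tcp_pos: [0.4952, 0.1511, 0.0855]
wrist_force: [-0.8, -2.0, 7.0]
finger_gap: 0.0174
grip_force: 29.4
```

```bash
cat > f.py <<'E'
from workcell import sensors,imaging
import numpy as np
F=[];Y=[]
for i in range(6):
    imaging.read_camera("wrist"); s=sensors.get_state(); F.append(s["wrist_force"]); Y.append(s["tcp_pos"])
y=np.array([.1616,.9869,0])
print("Fy",round(np.mean(F,0)@y,2),"sd",round(np.std(np.array(F)@y),2),"s mm",round(np.mean(Y,0)@y*1000,2),"clk",s["clock"],"grip",s["grip_force"])
E
python3 f.py; python3 -m handwheel '[[0,0.4,0,0,0.05],[0,0.4,0,0,0.05]]'|grep -v ori; python3 f.py
```

```text
Fy -2.9 sd 0.17 s mm 229.22 clk 11.2 grip 29.413036108016968
clock: 11.4
tcp_pos: [0.4953, 0.1514, 0.0855]
wrist_force: [-2.0, -2.4, 6.8]
finger_gap: 0.0172
grip_force: 29.5
Fy -3.0 sd 0.42 s mm 229.46 clk 11.7 grip 29.434206783771515
```

```bash
python3 -m handwheel '[[0,0.4,0,0,0.05],[0,0.8,0,0,0.05],[0,0.8,0,0,0.05]]'|grep -v ori; python3 f.py
```

```text
clock: 12.0
tcp_pos: [0.4953, 0.1518, 0.0855]
wrist_force: [-1.0, -4.5, 7.2]
finger_gap: 0.0177
grip_force: 29.5
Fy -4.35 sd 0.51 s mm 229.9 clk 12.3 grip 29.52627718448639
```

```bash
python3 -m handwheel '[[0,0.4,0,0,0.05],[0,0.8,0,0,0.05],[0,0.8,0,0,0.05]]'|grep -v ori; python3 f.py
```

```text
clock: 12.6
tcp_pos: [0.4954, 0.1523, 0.0855]
wrist_force: [-1.5, -5.1, 7.2]
finger_gap: 0.0173
grip_force: 29.7
Fy -6.16 sd 0.47 s mm 230.36 clk 12.9 grip 29.66094821691513
```

```bash
python3 -m handwheel '[[0,-2,0,0,0.05],[0,-5,0,0,0.05],[0,-9,0,0,0.05],[0,-13,0,0,0.05],[0,-17,0,0,0.05],[0,-21,0,0,0.05],[0,-24,0,0,0.05],[0,-25,0,0,0.05]]'|grep -v ori; python3 f.py
```

```text
clock: 13.7
tcp_pos: [0.4918, 0.129, 0.0855]
wrist_force: [-1.7, 1.2, 5.8]
finger_gap: 0.0175
grip_force: 29.3
Fy -0.18 sd 0.74 s mm 206.69 clk 14.0 grip 29.37248021364212
```

```bash
python3 -m handwheel '[[0,-0.5,0,0,0.05],[0,-1,0,0,0.05],[0,-1.5,0,0,0.05],[0,-2,0,0,0.05],[0,-2.5,0,0,0.05],[0,-2.5,0,0,0.05]]'|grep -v ori; python3 f.py
```

```text
clock: 14.6
tcp_pos: [0.4914, 0.1267, 0.0855]
wrist_force: [-0.3, 0.9, 5.9]
finger_gap: 0.0176
grip_force: 29.3
Fy 0.78 sd 0.44 s mm 204.44 clk 14.9 grip 29.324119091033936
```

```bash
python3 -m handwheel '[[0,-0.5,0,0,0.05],[0,-1,0,0,0.05],[0,-1.5,0,0,0.05],[0,-2,0,0,0.05],[0,-2,0,0,0.05]]'|grep -v ori; python3 f.py
```

```text
clock: 15.4
tcp_pos: [0.4911, 0.1247, 0.0855]
wrist_force: [-0.7, 0.0, 5.3]
finger_gap: 0.0177
grip_force: 29.3
Fy 0.69 sd 0.56 s mm 202.44 clk 15.7 grip 29.32104080915451
```

```bash
python3 -m handwheel '[[0,-0.5,0,0,0.05],[0,-1,0,0,0.05],[0,-1.5,0,0,0.05],[0,-1.5,0,0,0.05]]'|grep -v ori; python3 f.py
```

```text
clock: 16.1
tcp_pos: [0.4908, 0.1232, 0.0855]
wrist_force: [-0.0, 0.8, 5.9]
finger_gap: 0.0176
grip_force: 29.3
Fy 0.43 sd 0.42 s mm 200.95 clk 16.4 grip 29.319523572921753
```

```bash
python3 -m handwheel '[[0,-0.5,0,0,0.05],[0,-1,0,0,0.05],[0,-1.5,0,0,0.05],[0,-1.5,0,0,0.05]]'|grep -v ori; python3 f.py
```

```text
clock: 16.8
tcp_pos: [0.4907, 0.1223, 0.0855]
wrist_force: [-0.7, 2.3, 5.6]
finger_gap: 0.0173
grip_force: 29.3
Fy 2.71 sd 0.22 s mm 200.02 clk 17.1 grip 29.28182691335678
```

```bash
python3 -m handwheel '[[0,-0.4,0,0,0.05],[0,-0.8,0,0,0.05],[0,-1.2,0,0,0.05],[0,-1.2,0,0,0.05]]'|grep -v ori; python3 f.py
```

```text
clock: 17.5
tcp_pos: [0.4906, 0.1217, 0.0855]
wrist_force: [0.6, 5.1, 4.9]
finger_gap: 0.0176
grip_force: 29.2
Fy 5.12 sd 0.39 s mm 199.34 clk 17.8 grip 29.31602418422699
```

```bash
python3 -m handwheel '[[0,2,0,0,0.05],[0,5,0,0,0.05],[0,8,0,0,0.05],[0,11,0,0,0.05],[0,14,0,0,0.05],[0,16,0,0,0.05],[0,16.5,0,0,0.05],[0,16.5,0,0,0.05]]'|grep -v ori; python3 f.py
```

```text
clock: 18.6
tcp_pos: [0.493, 0.1367, 0.0855]
wrist_force: [-0.5, 0.8, 6.3]
finger_gap: 0.0172
grip_force: 29.6
Fy -0.24 sd 0.32 s mm 214.55 clk 18.9 grip 29.584473967552185
```

```bash
cat > btn.py <<'E'
from h import *
from workcell import imaging
import sys
c=imaging.read_camera("wrist"); np.savez(sys.argv[1]+".npz",**c); cv2.imwrite(f"pics/{sys.argv[1]}.png",c["color"])
P=cloud(c); d=P[...,:2]-np.array([.4455,.145]); y=np.array([.1616,.9869]); x=np.array([.9869,-.1616])
m=(abs(d@x)<.018)&(abs(d@y)<.018)&(P[...,2]>.080)&(P[...,2]<.092); v,u=np.nonzero(m)
p=P[m].mean(0); print("button",m.sum(),u.mean(),v.mean(),p,"zmed",np.median(P[m][:,2]),"s",p[:2]@y*1000,"r",p[:2]@x*1000)
E
python3 btn.py b1
python3 -m handwheel '[[0,0,0,0,0.1],[0,0,0,0,0.2],[0,0,0,0,0.3],[0,0,0,0,0.4],[0,0,0,0,0.5],[0,0,0,0,0.5],[0,0,0,0,0.5]]'|grep -v ori; python3 btn.py b2
```

```text
button 1087 310.8960441582337 165.54185832566696 [0.44582749 0.14342548 0.0855872 ] zmed 0.08566535854983207 s 213.59232987760979 r 416.80958731624025
clock: 19.65
tcp_pos: [0.4919, 0.1365, 0.0841]
wrist_force: [-1.2, 0.8, -0.2]
finger_gap: 0.0427
grip_force: 0.0
button 1100 311.5327272727273 168.2590909090909 [0.4458013  0.1433967  0.08552849] zmed 0.08561798351400254 s 213.55969008835112 r 416.7883951019008
```

View pics/b2.png

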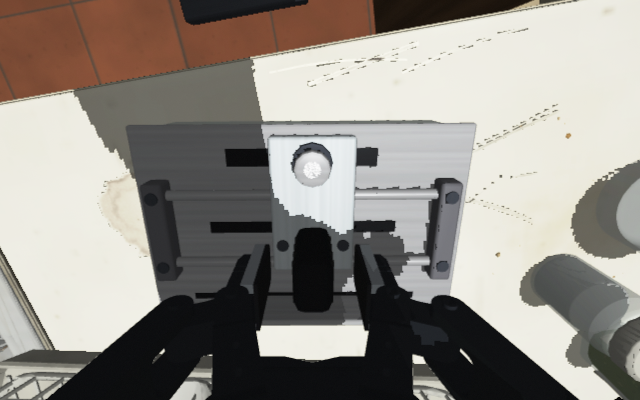

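The grip stands free of both fingers and the button is still up at (312,165). The slide didn't shift on release. I'll rise, move over the button and shut the fingers.

```bash
python3 -m handwheel '[[0,0,-10,0,0.5],[0,0,-30,0,0.5],[0,0,-55,0,0.5],[0,0,-65,0,0.4],[15,0,-65,0,0.2],[35,0,-65,0,0],[47,0,-65,0,0],[47,0,-65,0,0]]'; python3 -m handwheel '[[0,0,0,0,0],[0,0,0,0,0],[0,0,0,0,0]]' | tail -3
python3 - <<'E'
from h import *
plan(.4453,.1433,.095,np.radians(170.7))
E
python3 btn.py b3;python3 f.py
```

```text
clock: 20.5
tcp_pos: [0.4441, 0.1443, 0.1492]
orientation: [-0.0, 0.081, 0.997, -0.0]
wrist_force: [0.4, 0.2, 0.2]
finger_gap: -0.0004
grip_force: 0.0
wrist_force: [0.0, -0.2, 0.1]
finger_gap: -0.0
grip_force: 0.0
shift mm [ 1.  -1.  54.2] turn -0.001 6.282 tcp [0.4464 0.1441 0.1492] j [ 0.14  0.15 -0.37  1.05 -0.    0.3 ] tilt [-0. -0. -1.] clk 20.8
button 468 311.28846153846155 209.58760683760684 [0.44542634 0.14327325 0.08544133] zmed 0.08562059402310516 s 213.37726582202404 r 416.4383014667576
Fy -0.08 sd 0.48 s mm 214.26 clk 21.15 grip 0.0
```

View pics/b3.png

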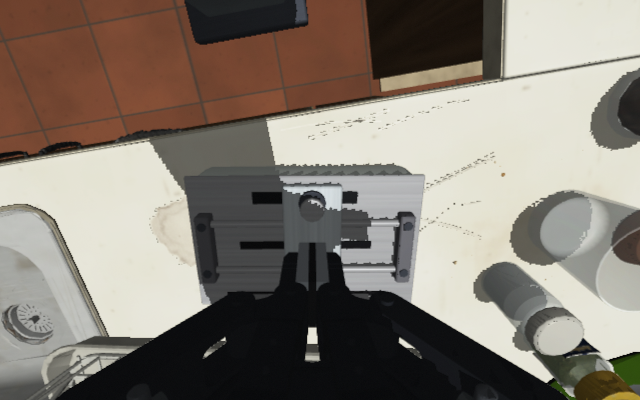

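The shut fingers are in line with the button at (312,205), which is still up. I'll go down to just above it, then press in small steps.

```bash
python3 -m handwheel '[[1,-0.7,15,0,0],[1,-0.7,30,0,0],[1,-0.7,45,0,0],[1,-0.7,53,0,0],[1,-0.7,58,0,0],[1,-0.7,58,0,0]]'; python3 -m handwheel '[[0,0,1,0,0],[0,0,2,0,0],[0,0,3,0,0],[0,0,4,0,0],[0,0,5,0,0],[0,0,6,0,0],[0,0,6,0,0]]'
```

```text
clock: 21.75
tcp_pos: [0.4443, 0.1436, 0.0909]
orientation: [-0.0, 0.081, 0.997, -0.0]
wrist_force: [0.6, -0.4, 0.2]
finger_gap: 0.0001
grip_force: 0.0
clock: 22.45
tcp_pos: [0.4446, 0.1436, 0.0853]
orientation: [0.0, 0.081, 0.997, -0.0]
wrist_force: [-0.4, 0.4, 0.7]
finger_gap: -0.0002
grip_force: 0.1
```

```bash
python3 -m handwheel '[[0,0,0.5,0,0],[0,0,1,0,0],[0,0,1.5,0,0],[0,0,2,0,0],[0,0,2.5,0,0],[0,0,3,0,0],[0,0,3,0,0]]'
```

```text
clock: 23.15
tcp_pos: [0.4446, 0.1436, 0.0822]
orientation: [0.0, 0.081, 0.997, -0.0]
wrist_force: [-0.3, 0.3, 1.3]
finger_gap: -0.0001
grip_force: 0.5
```

```bash
python3 -m handwheel '[[0,0,0.5,0,0],[0,0,1,0,0],[0,0,1.5,0,0],[0,0,2,0,0],[0,0,2,0,0]]'
```

```text
clock: 23.65
tcp_pos: [0.4446, 0.1436, 0.0802]
orientation: [0.0, 0.081, 0.997, -0.0]
wrist_force: [0.2, -0.6, 1.0]
finger_gap: 0.0001
grip_force: 0.5
```

```bash
python3 -m handwheel '[[0,0,0.5,0,0],[0,0,1,0,0],[0,0,1.5,0,0],[0,0,1.5,0,0]]'
```

```text
clock: 24.05
tcp_pos: [0.4446, 0.1436, 0.0787]
orientation: [0.0, 0.081, 0.997, -0.0]
wrist_force: [0.2, 0.2, 0.9]
finger_gap: 0.0002
grip_force: 0.5
```

```bash
python3 -m handwheel '[[0,0,0.5,0,0],[0,0,1,0,0],[0,0,1.5,0,0],[0,0,2,0,0],[0,0,2,0,0]]'
```

```text
clock: 24.55
tcp_pos: [0.4446, 0.1436, 0.0767]
orientation: [0.0, 0.081, 0.997, -0.0]
wrist_force: [-0.3, 0.3, 0.4]
finger_gap: -0.0001
grip_force: 0.5
```

```bash
python3 -m handwheel '[[0,0,0.4,0,0],[0,0,0.8,0,0],[0,0,0.8,0,0]]'
```

```text
clock: 24.85
tcp_pos: [0.4446, 0.1436, 0.076]
orientation: [0.0, 0.081, 0.997, -0.0]
wrist_force: [0.4, -0.2, 1.8]
finger_gap: 0.0001
grip_force: 1.1
```

```bash
python3 -m handwheel '[[0,0,0.3,0,0],[0,0,0.6,0,0],[0,0,0.6,0,0]]'
```

```text
clock: 25.15
tcp_pos: [0.4446, 0.1437, 0.0759]
orientation: [0.0, 0.081, 0.997, -0.0]
wrist_force: [-0.8, -0.2, 7.5]
finger_gap: -0.0002
grip_force: 3.7
```

On its stop, at 76 mm with the force rising. I'll retreat and check.

```bash
python3 -m handwheel '[[0,0,-3,0,0],[0,0,-15,0,0],[0,0,-40,0,0],[0,0,-75,0,0],[0,0,-110,0,0],[0,0,-110,0,0],[0,0,-110,0,0]]'; sed -i 's/>.080/>.0725/' btn.py; python3 btn.py b4
python3 - <<'E'
import cv2,numpy as np
from workcell import imaging
from h import *
c=imaging.read_camera("side")["color"]; c0=np.load("side0.npz")["color"]
cv2.imwrite("pics/fin.png",np.hstack([cv2.resize(a[120:310,210:400],None,fx=2,fy=2,interpolation=3) for a in(c0,c)]))
E
```

```text
clock: 25.85
tcp_pos: [0.445, 0.1437, 0.1858]
orientation: [0.001, 0.081, 0.997, 0.0]
wrist_force: [-0.5, -0.1, 0.2]
finger_gap: -0.0001
grip_force: 0.0
button 335 312.02089552238806 191.3820895522388 [0.44561599 0.14314666 0.07539428] zmed 0.07549506105532672 s 213.282983938695 r 416.64592483392784
```

View pics/fin.png

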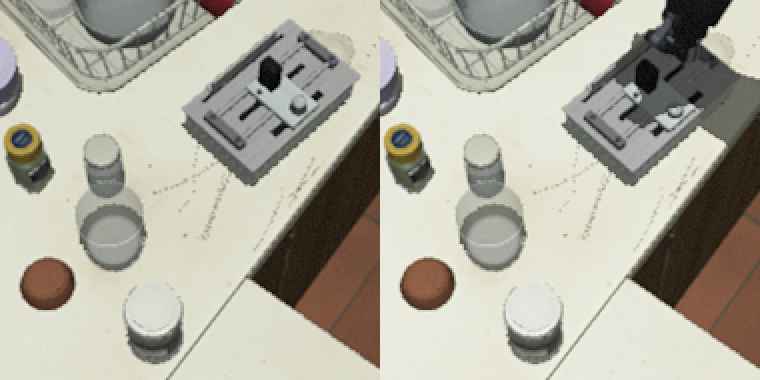

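The button top now measures 75.5 mm, so it is fully down. The glass and jars at (110,230), (103,165) and (153,320) in the left half stand in the same places in the right half, and the arm is clear.

```bash
python3 -c "
from workcell import workorder
print(workorder.hand_in())"
```

```text
the job is handed in; nothing more can be done
None
```

I eased the slide to both bearing points, set it midway, let go and pressed the lock button fully down (top at about 76 mm); the glass and jars look unmoved, and the job is handed in, though no verdict came back.

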